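# Walk a stuck tube saddle off its spring dowels

### The job

On the jig plate, the tube saddle that stands on two spring dowels is stuck; the other saddle is screwed down. Rock it end over end, first one end up and then the other, until it walks off the dowels, and finish holding it in the gripper, level and just clear of the dowel tips (a finger's breadth) straight above its seat, so that the dowels can be wiped. The plate lies loose on the bench and a straight pull would bring it up too: keep the plate flat and where it is, and leave the things around alone.

Things in the scene. Friction and masses are not known exactly. Their poses are not given: they have to be found in the camera images.
- jig: Steel jig plate 160 (x) x 200 (y) x 6 mm with rows of tapped holes, loose on the bench, 1.6 kg (13 N up at the stuck saddle tip it). Origin: centre of its underside, z up; its -x side faces the robot, turned up to 0.45 rad. The other wooden saddle is screwed to it at x = +57 mm, y = 0: foot 34 x 92 x 12 mm with a screw head at each end, top 72 mm above the plate.
- saddle_block: The stuck tube saddle, the one nearer the robot; wood, 0.14-0.22 kg. Base 36 (x) x 80 (y) x 24 mm, two vertical steel-ringed through holes 12 mm wide at y = +-26 mm with the dowels in them. On it a tongue 18 mm thick (x), 52 mm wide (y), z = 24 to 72 mm, with a half-round seat of 15 mm radius in its top. Origin: centre of the underside; axes as the jig's while seated.
- seat (a point): Point on the plate's top (jig x = -15, y = 0, z = 6 mm; jig axes) where the block's origin is when seated. 26 mm either side of it in y stand the two split steel spring dowels, 12 mm across, 18 mm tall.
- plate_corner (a point): Upper far left corner of the jig plate (jig x = +80, y = +100, z = 6 mm); the plate must be neither shifted nor turned.
- grip (a point): Middle of the saddle block's tongue, 40 mm above its underside. Pinch the tongue here from above, across its 18 mm (block x); bare cheeks reach from 24 to 57 mm above the underside, the fingers may go down to the base's top at 24 mm.
- end_left (a point): Point on the saddle block's underside at its +y end (y = +34 mm, z = 0 in the block; beyond it the edge is bevelled). Each dowel holds its hole by 8 to 10 N of friction, the same all the way until its tip is out: 18 N straight up moves both, one end alone takes about 9 N, or 0.7 Nm about block x.
- end_right (a point): The same point at its -y end (y = -34 mm). Seated, the block can tilt about its x axis by about 0.18 rad either way before the dowels bind in their holes, and more as it rises (one end goes up 10 to 12 mm while the other stays); about other axes hardly at all.
- plywood_bicycle_frame: Fixed upright wooden bicycle frame, an obstacle. Its right foot, 150 mm tall, stands near the bench's front edge, 0.28 m nearer the robot and 0.39 m further right (-y) than its origin; from there a beam climbs back and left (at 0.25 m height 0.21 m nearer and 0.29 m right of the origin, at 0.45 m 0.14 m nearer and 0.19 m right). Pass between it and the robot, with the tool drawn in.
- hex_key: Small black hex key, 26 x 72 x 4 mm, lying loose on the jig plate near its -y edge. Origin: centre of its underside. Bystander.
- wood_block: Plain beech packing block 45 x 90 x 40 mm lying on the bench left of the jig. Origin: centre of its underside. Bystander.
- ball_bearing: Sealed ball bearing, 32 mm across, 9 mm thick, lying on the bench beyond and left of the jig. Origin: centre of its underside. Bystander.
Not all that is in view belongs to the job. What is shaped like the saddle_block but pink is not meant.

How it is judged:
By the outcome, as a careful person would: the job done as asked, in the order asked, and still so for the second after the job is handed in, while the arm keeps its last pose, push and grip.
It also fails if it takes over 42 s, if anything falls off the work surface, if the arm or the gripper's body presses on something with over 40 N, if the wrist force passes 120 N, or if a joint passes its speed limit or range.

### The arm

A 6-joint arm with a two-finger parallel gripper is mounted at the origin on a cart in front of the work surface, level with it; the furniture and walls round the work are solid. World frame = base frame: x ahead of the robot, y to its left, z up, the work surface at z = 0. Lengths are in m, angles in rad, forces in N, time in s.
With the tool pointing down it reaches from about 0.4 to 0.925 m from the base axis. Payload 12.5 kg.
Tool frame: the origin (TCP) lies on the centre line of the jaws, within the pads' length; the fingertips stand 25 mm ahead of it and the grasp point (between the pads) lies 6 mm ahead of it; y points along the fingers, z is the direction in which the jaws open and shut, and the axes are right-handed (so a half turn about y gives the same grasp; the last joint's range is limited). The gripper opens to 95 mm and grips with 3 to 60 N. Pads are 20 mm wide; open, the fingers measure 119 mm over their backs; the gripper's body (75 mm by 180 mm) begins 59 mm behind the grasp point.
Start: joints at [1.177, 0.491, 1.559, -0, 1.092, -0.106], TCP at [0.177, 0.599, 0.24] pointing down, gripper open.
Joint ranges: [-3.1, 3.1], [-0.84, 2.19], [0.05, 2.79], [-1.13, 4.28], [0.06, 2.93], [-2.69, 2.69]. Speed limits (rad/s): [2.22, 2.22, 2.79, 3.14, 3.14, 3.14].

### API

Orientations are given as a unit quaternion [x, y, z, w].
In Python, from cell import ctrl gives the robot as it stands. The module is installed in compiled form; this text tells all that it offers.
- The arm moves only by the tool servo_tool, never from a script. Its argument "increments" is a list of rows, each a list of 5 numbers: the shift along the tool's x, y, z in mm, then the turn about the tool's y in rad, then the finger opening in mm, from 0 to 95.1. A call has 1 to 12 rows; each row is the pose to reach, as a shift and turn from the pose measured when the call began, along the tool's axes at that moment; what a row does not reach only later rows make up. A row lasts 1/8 s, in which the tool goes at most 62.5 mm and 10.7 degrees, less where a joint would pass 70% of its speed; a pose out of reach is approached as far as the arm can. A call with a gripper value outside its range is refused whole. The fingers move at their own pace and stop on an object; "grip_force" is the grip in N (left out, the last holds). Time passes only in rows, so rows that repeat a pose let the fingers close. It gives the time, the measured TCP pose, the force and the opening at its end, in the units of the state.
- ctrl.observe(): the state, without advancing time (a new reading comes with each control period).
- ctrl.camera(name): name is "side" or "top" or "wrist"; returns the picture (420x560x3 uint8, red, green, blue); there is no depth.
- ctrl.camera_params(name): a dict with "K" (3x3 intrinsics, pixels), "position" and "attitude" of the camera in the world. Camera axes: x right, y down, z forward; pixel columns grow to the right and rows downward; lengths in m; the calibration is good to about 2 mm. A picture is of the moment at which its call begins: read the wrist's pose just before it. camera_params takes no time and is no camera call; for the wrist camera it gives the pose at the moment of the call.
- ctrl.close_job(): hands the job in, once; it reports no verdict.
The state is a dict: "t": time; "joint_positions": joint angles; "dq": joint speeds; "tau": joint torques, N m; "tcp_pos": TCP position; "ee_rot": TCP orientation; "force": force on the tool from outside, world axes, zero at the start; "torque": the same for the moment, N m; "finger_gap": finger opening in m.
Only numpy, scipy, OpenCV 4.12 (cv2) and the standard library are available. Lean on these libraries where they do the work, as an engineer would, in place of code of your own. Each camera call takes 0.05 s, during which the arm holds its last target.

## Working session

There is one attempt and no reset: what is moved stays moved. The work goes in short steps, Python scripts to look and compute and a tool call to move; the robot and the scene stay as the last step left them, time stands still between calls to the robot, and variables do not carry over. Pictures are saved under pics/ and viewed, and the job is handed in when it is done.

Besides the shell and the picture viewer there is one more tool, called by a JSON object that holds its "name" and its "arguments", one argument or row to a line. servo_tool: Moves the arm, as the interface text tells. Its arguments: {"type":"object","properties":{"increments":{"type":"array","items":{"type":"array","items":{"type":"number"}}},"grip_force":{"type":"number"}},"required":["increments"]}

```bash
mkdir -p pics; ls; python3 - <<'E'
from cell import ctrl
import cv2
s=ctrl.observe()
for k,v in s.items(): print(k,v)
for n in("side","top","wrist"):
    p=ctrl.camera_params(n);print(n,p)
    im=ctrl.camera(n);cv2.imwrite(f"pics/{n}0.png",im[:,:,::-1])
E
```

```text
pics
t 0.0
joint_positions [ 1.17738529e+00  4.91588690e-01  1.55948413e+00 -4.27884134e-05
  1.09167381e+00 -1.05628311e-01]
dq [-0.00264264 -0.00154317 -0.00092506  0.00013124 -0.00088941  0.00101111]
tau [-1.73851845e-05 -6.12646294e+01 -2.58178926e+01  6.92191673e-02
  4.83139779e-02 -1.36312378e-04]
tcp_pos [0.17730886 0.59908607 0.23903169]
ee_rot [ 0.70019873 -0.10147663  0.10130114 -0.69940139]
force [-0.72144162  0.21843384 -0.27786243]
torque [-0.00396014 -0.00187479 -0.04248401]
finger_gap 0.09537529645074104
side {'K': array([[494.06646189,   0.        , 292.91483744],
       [  0.        , 494.06646189, 208.12598491],
       [  0.        ,   0.        ,   1.        ]]), 'position': array([ 0.37608444, -0.43870255,  0.53342104]), 'attitude': array([ 0.86193323, -0.10053151,  0.05688272, -0.49368905])}
top {'K': array([[478.83494129,   0.        , 276.24247502],
       [  0.        , 478.83494129, 204.70978386],
       [  0.        ,   0.        ,   1.        ]]), 'position': array([0.32502019, 0.33180688, 1.13509598]), 'attitude': array([ 0.72268987, -0.6821059 ,  0.07574655, -0.08193508])}
wrist {'K': array([[345.25399722,   0.        , 280.66900752],
       [  0.        , 345.25399722, 202.41311355],
       [  0.        ,   0.        ,   1.        ]]), 'position': array([0.11265092, 0.61794023, 0.38343735]), 'attitude': array([0.79527139, 0.59405595, 0.07161502, 0.09753066])}
```

View pics/side0.png

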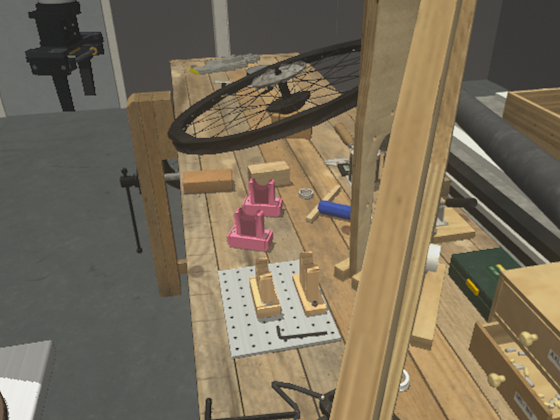

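View pics/top0.png

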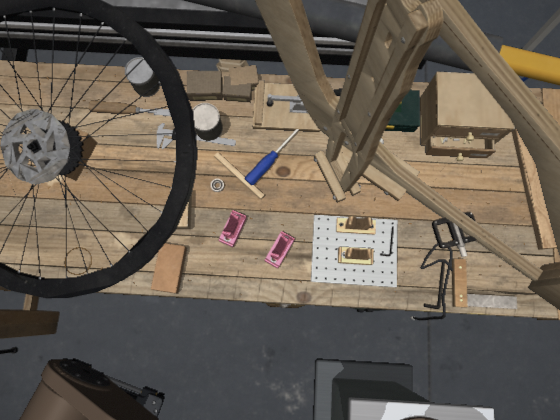

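View pics/wrist0.png

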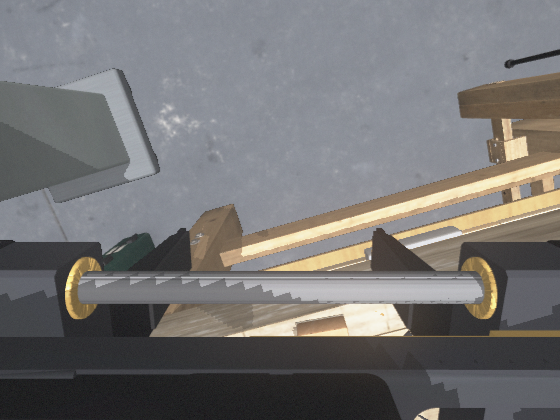

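```bash
cat > h.py <<'E'
import numpy as np, cv2
from cell import ctrl
from scipy.spatial.transform import Rotation as R
def ray(p,uv):
    d=np.linalg.inv(p["K"])@np.array([uv[0],uv[1],1.]);return np.array(p["position"]),R.from_quat(p["attitude"]).apply(d)
def plane(p,uv,z):
    o,d=ray(p,uv);return o+d*(z-o[2])/d[2]
def proj(p,X):
    c=R.from_quat(p["attitude"]).inv().apply(np.array(X)-p["position"]);q=p["K"]@c;return q[:2]/q[2]
def tri(p1,a,p2,b):
    o1,d1=ray(p1,a);o2,d2=ray(p2,b);t=np.linalg.lstsq(np.c_[d1,-d2],o2-o1,rcond=None)[0]
    A=o1+d1*t[0];B=o2+d2*t[1];return (A+B)/2,np.linalg.norm(A-B)
E
python3 - <<'E'
import cv2
a=cv2.imread('pics/top0.png')[205:295,300:410];cv2.imwrite('pics/topz.png',cv2.resize(a,None,fx=6,fy=6,interpolation=cv2.INTER_CUBIC))
a=cv2.imread('pics/side0.png')[240:365,205:355];cv2.imwrite('pics/sidez.png',cv2.resize(a,None,fx=4.5,fy=4.5,interpolation=cv2.INTER_CUBIC))
E
```

```text
(no output)
```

View pics/topz.png

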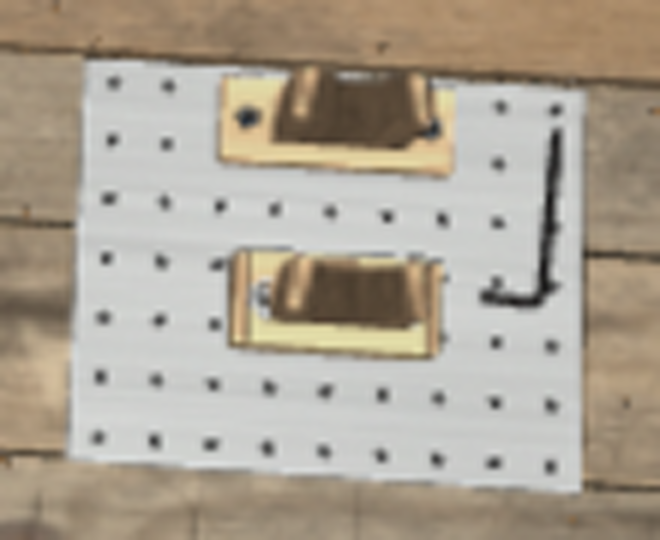

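View pics/sidez.png

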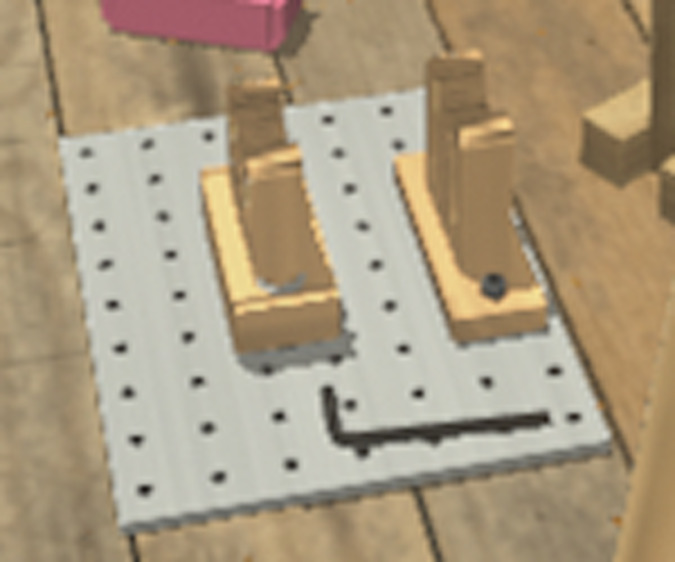

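```bash
python3 - <<'E'
from h import *
t=ctrl.camera_params("top");s=ctrl.camera_params("side")
z=lambda u,v:(300+(u+.5)/6-.5,205+(v+.5)/6-.5)
y=lambda u,v:(205+(u+.5)/4.5-.5,240+(v+.5)/4.5-.5)
c=[plane(t,z(*q),.006)[:2]*1000 for q in((84,59),(585,88),(581,492),(70,458))]
print("top corners FL FR NR NL",np.round(c,1))
c2=[plane(s,y(*q),.006)[:2]*1000 for q in((60,138),(425,88),(612,440),(120,525))]
print("side NL,FL?,FR,NR",np.round(c2,1))
# block base top corners z=30mm
b=[plane(t,z(*q),.030)[:2]*1000 for q in((236,252),(441,264),(436,356),(230,346))]
print("block",np.round(b,1),np.mean(b,0))
for n,uv in(("foot",(550,285)),("pinkR",(280,250)),("wheel bottom",(75,293)),("wheel right",(190,160))): print(n,np.round(plane(t,uv,.1),3), np.round(plane(t,uv,.3),3))
for n,uv in(("wheel near",(175,140)),("wheel low",(240,148)),("foot? side",(340,420))): print(n,np.round(plane(s,uv,.1),3), np.round(plane(s,uv,.3),3))
E
```

```text
top corners FL FR NR NL [[562.5 258.2]
 [562.2  57.6]
 [402.3  58.8]
 [403.9 257.2]]
side NL,FL?,FR,NR [[406.  258.8]
 [550.9 257.7]
 [563.9  57.6]
 [404.2  58.4]]
block [[484.7 198. ]
 [484.6 118.8]
 [449.  120.3]
 [448.3 199.2]] [466.62651961 159.0657953 ]
foot [ 0.418 -0.245  0.1  ] [ 0.4   -0.134  0.3  ]
pinkR [0.46  0.334 0.1  ] [0.434 0.333 0.3  ]
wheel bottom [0.343 0.765 0.1  ] [0.339 0.681 0.3  ]
wheel right [0.652 0.549 0.1  ] [0.589 0.507 0.3  ]
wheel near [0.355 0.639 0.1  ] [0.365 0.142 0.3  ]
wheel low [0.492 0.56  0.1  ] [0.439 0.099 0.3  ]
foot? side [ 0.495 -0.139  0.1  ] [ 0.44  -0.277  0.3  ]
```

```bash
python3 - <<'E'
from h import *
t=ctrl.camera_params("top");s=ctrl.camera_params("side")
print("wheel near",tri(t,(75,296),s,(172,140)))
print("post",tri(t,(57,320),s,(172,93)))
Rm=R.from_quat(ctrl.observe()["ee_rot"]).as_matrix();print(Rm.round(3))
for d in((.435-.1773,.198-.599,.24-.239),(.468-.1773,.194-.599,-.1)):
  print("tool shift mm",(Rm.T@np.array(d)*1000).round(0))
# post ray heights
for z in(0,.05,.1,.2): print(z,plane(s,(130,95),z).round(2),plane(s,(172,93),z).round(2),plane(t,(57,320),z).round(2))
E
python3 - <<'E'
import cv2
a=cv2.imread('pics/top0.png')[220:420,0:280];cv2.imwrite('pics/topl.png',cv2.resize(a,None,fx=2.8,fy=2.8))
E
```

```text
wheel near (array([0.34088356, 0.78852102, 0.04061826]), np.float64(0.007413519465751225))
post (array([0.32393372, 0.76082631, 0.17293658]), np.float64(0.07209253696070356))
[[ 0.959 -0.     0.284]
 [-0.284 -0.001  0.959]
 [-0.    -1.    -0.001]]
tool shift mm [ 361.   -1. -311.]
tool shift mm [ 394.  100. -306.]
0 [0.21 1.34 0.  ] [0.35 1.33 0.  ] [0.28 0.84 0.  ]
0.05 [0.22 1.17 0.05] [0.35 1.16 0.05] [0.28 0.82 0.05]
0.1 [0.24 1.01 0.1 ] [0.36 1.   0.1 ] [0.29 0.79 0.1 ]
0.2 [0.27 0.67 0.2 ] [0.36 0.67 0.2 ] [0.29 0.75 0.2 ]
```

View pics/topl.png

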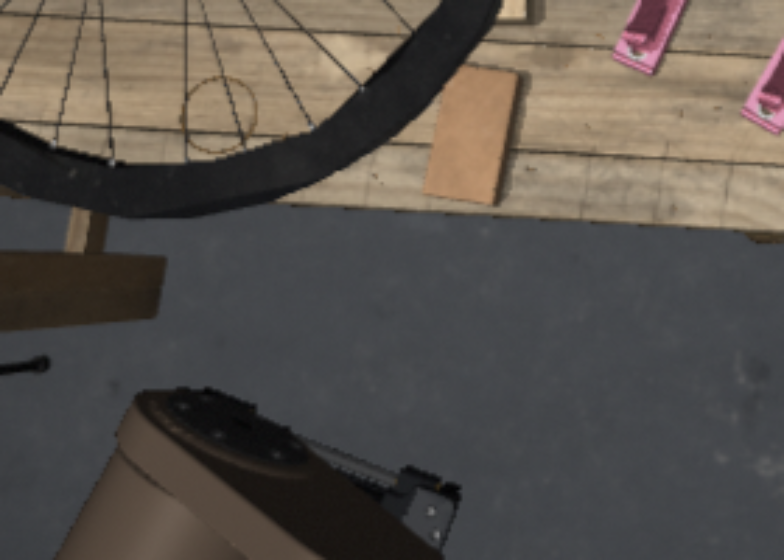

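{"name": "servo_tool", "arguments": {
  "increments": [
    [20,3,-16,0.08,60],
    [60,10,-47,0.22,60],
    [105,20,-83,0.37,60],
    [150,32,-118,0.52,60],
    [195,45,-153,0.67,60],
    [240,57,-189,0.82,60],
    [285,68,-224,0.97,60],
    [325,78,-256,1.1,60],
    [360,88,-283,1.2,60],
    [385,96,-303,1.27,60],
    [394,99,-310,1.28,60],
    [394,99,-310,1.28,60]
  ],
  "grip_force": 12
}}

```text
t: 1.65
tcp_pos: [0.467, 0.19, 0.1403]
ee_rot: [0.501, -0.499, 0.499, -0.5]
force: [0.3, -0.0, 0.6]
finger_gap: 0.06
```

```bash
python3 - <<'E'
from h import *
p=ctrl.camera_params("wrist");im=ctrl.camera("wrist")
a=cv2.imwrite('pics/w1.png',im[:,:,::-1])
im=ctrl.camera("side");a=im[200:370,180:400,::-1];cv2.imwrite('pics/s1.png',cv2.resize(a,None,fx=3.5,fy=3.5))
s=ctrl.camera_params("side")
print(p)
for y in(198,118):
  for x in(449.5,485.5): print(y,x,proj(p,[x/1e3,y/1e3,.030]).round(0),proj(s,[x/1e3,y/1e3,.030]).round(1))
E
```

```text
{'K': array([[345.25399722,   0.        , 280.66900752],
       [  0.        , 345.25399722, 202.41311355],
       [  0.        ,   0.        ,   1.        ]]), 'position': array([0.4669315 , 0.25708397, 0.28453486]), 'attitude': array([ 9.92486779e-01,  1.69575576e-03, -9.29141553e-04,  1.22336649e-01])}
198 449.5 [258. 196.] [247.4 277. ]
198 485.5 [306. 197.] [269.2 273.9]
118 449.5 [259. 292.] [255.6 309.7]
118 485.5 [304. 292.] [279.2 306. ]
```

View pics/w1.png

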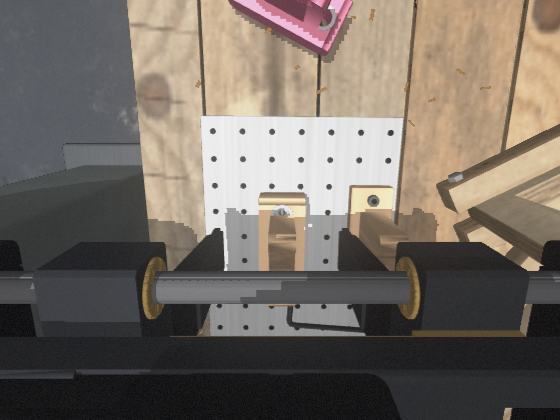

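View pics/s1.png

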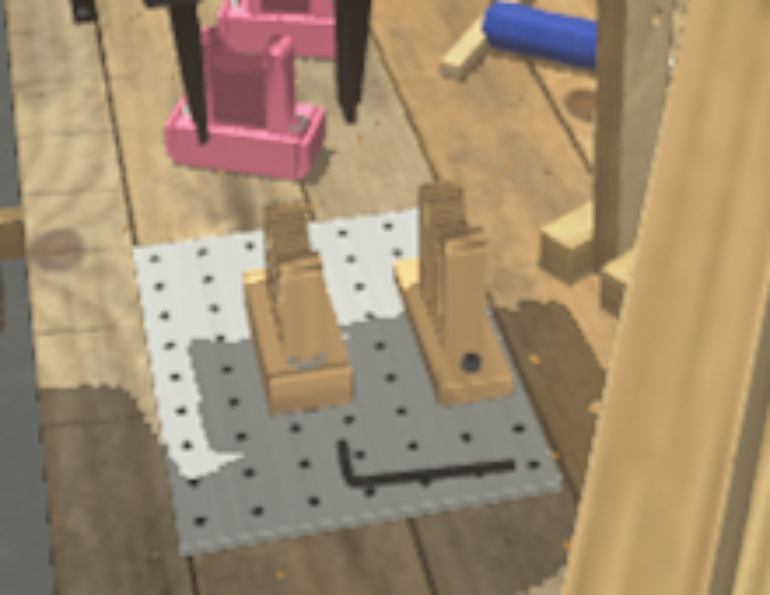

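{"name": "servo_tool", "arguments": {
  "increments": [
    [0,15,0,0,60],
    [0,40,0,0,60],
    [0,65,0,0,60],
    [0,85,0,0,56],
    [0,98,0,0,50],
    [0,104,0,0,44],
    [0,104,0,0,40],
    [0,104,0,0,38],
    [0,104,0,0,35]
  ],
  "grip_force": 3
}}

```text
t: 2.88
tcp_pos: [0.4672, 0.1909, 0.0372]
ee_rot: [-0.501, 0.498, -0.499, 0.501]
force: [0.4, 0.6, -0.8]
finger_gap: 0.036
```

{"name": "servo_tool", "arguments": {
  "increments": [
    [0,0,0,0,30],
    [0,0,0,0,30]
  ],
  "grip_force": 14
}}

```text
t: 3.12
tcp_pos: [0.4673, 0.1908, 0.0372]
ee_rot: [-0.501, 0.498, -0.499, 0.502]
force: [1.1, 0.6, -2.7]
finger_gap: 0.0358
```

{"name": "servo_tool", "arguments": {
  "increments": [
    [0,-1,0,0,30],
    [0,-2,0,0,30],
    [0,-3,0,0,30],
    [0.2,-4,0,0,30]
  ]
}}

```text
t: 3.62
tcp_pos: [0.4671, 0.1905, 0.0412]
ee_rot: [-0.501, 0.499, -0.499, 0.501]
force: [1.3, -1.4, -10.8]
finger_gap: 0.036
```

```bash
cat > shot.py <<'E'
import sys
from h import *
n=sys.argv[1]
im=ctrl.camera("side");a=im[235:365,205:355,::-1];cv2.imwrite(f'pics/{n}.png',cv2.resize(a,None,fx=4.5,fy=4.5,interpolation=cv2.INTER_CUBIC))
E
python3 shot.py s2
```

```text
(no output)
```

View pics/s2.png

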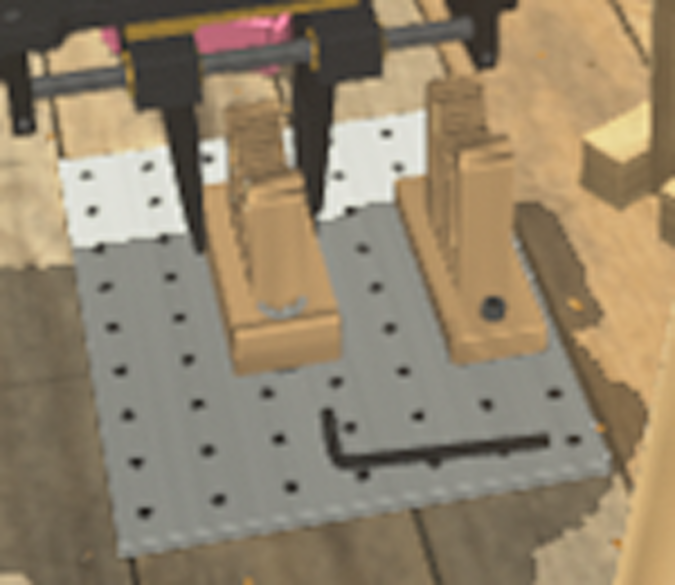

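```bash
cat > trk.py <<'E'
import sys
from h import *
n=sys.argv[1]
im=ctrl.camera("side");cv2.imwrite(f'pics/{n}_full.png',im[:,:,::-1]);a=im[235:365,205:355,::-1];cv2.imwrite(f'pics/{n}.png',cv2.resize(a,None,fx=4.5,fy=4.5,interpolation=cv2.INTER_CUBIC))
g0=cv2.cvtColor(cv2.imread('pics/side0.png'),6);g1=cv2.cvtColor(im,7)
def tr(nm,z):
    u=205+(z[0]+.5)/4.5-.5;v=240+(z[1]+.5)/4.5-.5
    h=5;u0,v0=int(round(u)),int(round(v));T=g0[v0-h:v0+h+1,u0-h:u0+h+1];m=14
    S=g1[v0-h-m:v0+h+1+m,u0-h-m:u0+h+1+m]
    r=cv2.matchTemplate(S,T,cv2.TM_CCOEFF_NORMED);_,s,_,(x,y)=cv2.minMaxLoc(r)
    sx=sy=0
    if 0<x<r.shape[1]-1 and 0<y<r.shape[0]-1:
        a,b,c=r[y,x-1:x+2];sx=.5*(a-c)/(a-2*b+c);a,b,c=r[y-1:y+2,x];sy=.5*(a-c)/(a-2*b+c)
    print(nm,"shift px",round(x-m+sx,2),round(y-m+sy,2),"score",round(float(s),2))
for nm,z in dict(NLhole=(86,152),NRhole=(145,489),FRhole=(573,417),hole2=(112,304),hole3=(219,477),fixedscrew=(494,287),key=(340,437),hornR=(275,155),baseRcorner=(235,302),fixedhorn=(487,130)).items(): tr(nm,z)
E
python3 trk.py s3
```

```text
NLhole shift px -0.01 -0.04 score 1.0
NRhole shift px 0.01 0.0 score 1.0
FRhole shift px 0.06 -0.06 score 0.97
hole2 shift px 0.01 -0.0 score 1.0
hole3 shift px -0.0 -0.0 score 0.99
fixedscrew shift px -0.41 0.37 score 0.73
key shift px 0.03 -0.03 score 1.0
hornR shift px -0.96 1.36 score 0.63
baseRcorner shift px 1.07 4.52 score 0.71
fixedhorn shift px -0.04 0.23 score 0.73
```

{"name": "servo_tool", "arguments": {
  "increments": [
    [0.3,-1,0,0,30],
    [0.6,-2,0,0,30],
    [0.9,-3,0,0,30],
    [1.2,-4,0,0,30],
    [1.5,-5,0,0,30],
    [1.8,-6,0,0,30]
  ]
}}

```text
t: 4.47
tcp_pos: [0.4672, 0.1887, 0.0474]
ee_rot: [-0.501, 0.498, -0.499, 0.501]
force: [1.1, 0.5, -10.2]
finger_gap: 0.0358
```

```bash
python3 trk.py s4
```

```text
NLhole shift px -0.01 -0.04 score 1.0
NRhole shift px 0.01 0.01 score 1.0
FRhole shift px 0.06 -0.06 score 0.97
hole2 shift px 0.01 0.01 score 1.0
hole3 shift px -0.01 -0.0 score 0.99
fixedscrew shift px -0.4 0.37 score 0.73
key shift px 0.03 -0.03 score 1.0
hornR shift px 0.17 3.43 score 0.65
baseRcorner shift px 1.08 5.14 score 0.78
fixedhorn shift px -0.03 0.22 score 0.73
```

View pics/s4.png

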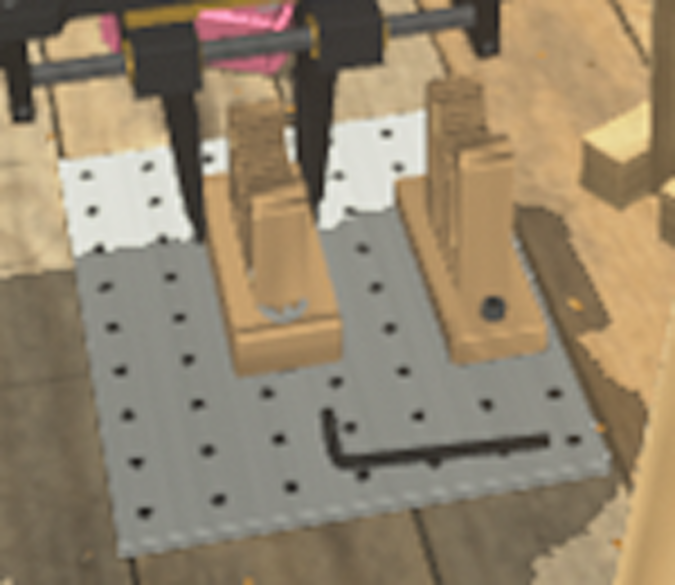

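{"name": "servo_tool", "arguments": {
  "increments": [
    [0,0,0,0,40],
    [0,0,0,0,50],
    [0,-2,0,0,58],
    [8,-3,0,0,58],
    [25,-3,0,0,58],
    [42,-3,0,0,58],
    [57,0,0,0,58],
    [62,5,0,0,56],
    [63,10,0,0,48],
    [63,10,0,0,42],
    [63,10,0,0,38],
    [63,10,0,0,35]
  ],
  "grip_force": 3
}}

```text
t: 6.02
tcp_pos: [0.4675, 0.126, 0.0377]
ee_rot: [-0.501, 0.498, -0.499, 0.502]
force: [-1.6, 0.7, -0.9]
finger_gap: 0.0359
```

{"name": "servo_tool", "arguments": {
  "increments": [
    [0,0,0,0,30],
    [0,0,0,0,30],
    [0,-1,0,0,30],
    [-0.2,-2,0,0,30],
    [-0.4,-3,0,0,30],
    [-0.6,-4,0,0,30]
  ],
  "grip_force": 14
}}

```text
t: 6.78
tcp_pos: [0.4674, 0.1266, 0.0416]
ee_rot: [-0.501, 0.498, -0.499, 0.502]
force: [2.0, -0.2, -10.4]
finger_gap: 0.0358
```

```bash
python3 trk.py s5
```

```text
NLhole shift px 8.75 11.63 score 0.64
NRhole shift px -0.0 0.01 score 1.0
FRhole shift px 0.06 -0.06 score 0.97
hole2 shift px 1.77 9.75 score 0.93
hole3 shift px 0.0 -0.0 score 0.99
fixedscrew shift px -0.4 0.38 score 0.73
key shift px 0.03 -0.03 score 1.0
hornR shift px -4.36 -10.79 score 0.5
baseRcorner shift px 9.96 -8.43 score 0.55
fixedhorn shift px -12.83 10.09 score 0.63
```

View pics/s5.png

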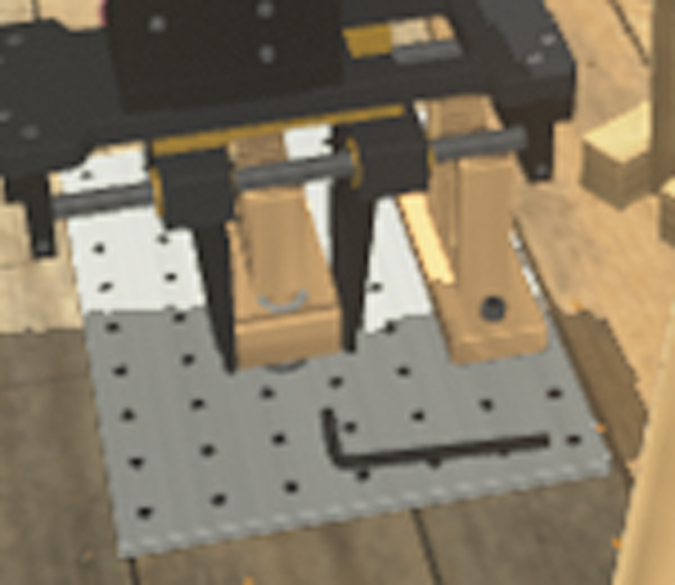

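{"name": "servo_tool", "arguments": {
  "increments": [
    [-0.3,-1,0,0,30],
    [-0.6,-2,0,0,30],
    [-0.8,-3,0,0,30],
    [-1,-4,0,0,30],
    [-1.3,-5,0,0,30],
    [-1.5,-6,0,0,30],
    [-1.8,-7,0,0,30],
    [-2,-8,0,0,30],
    [-2.2,-9,0,0,30]
  ]
}}

```text
t: 7.95
tcp_pos: [0.4674, 0.1289, 0.0508]
ee_rot: [-0.501, 0.498, -0.499, 0.502]
force: [0.8, 1.4, -9.3]
finger_gap: 0.036
```

```bash
python3 trk.py s6; python3 - <<'E'
from h import *
im=ctrl.camera("wrist");cv2.imwrite('pics/w6.png',im[:,:,::-1])
E
```

```text
NLhole shift px 1.19 7.46 score 0.72
NRhole shift px 0.01 0.0 score 1.0
FRhole shift px 0.06 -0.07 score 0.97
hole2 shift px 12.8 -11.08 score 0.96
hole3 shift px 0.0 0.0 score 0.99
fixedscrew shift px -0.4 0.37 score 0.73
key shift px 0.03 -0.03 score 1.0
hornR shift px -2.2 -2.99 score 0.53
baseRcorner shift px 7.2 4.75 score 0.64
fixedhorn shift px -0.04 0.16 score 0.72
```

View pics/s6.png

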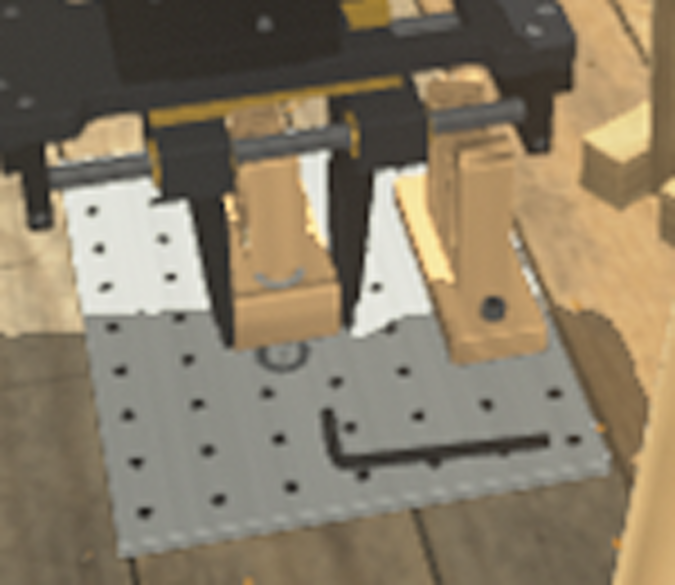

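View pics/w6.png

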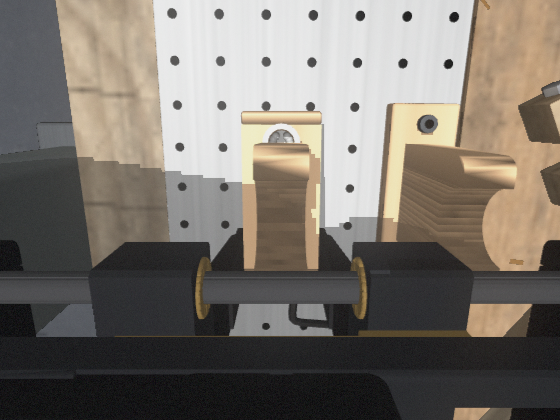

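{"name": "servo_tool", "arguments": {
  "increments": [
    [-0.3,-1,0,0,30],
    [-0.6,-2,0,0,30],
    [-0.9,-3,0,0,30]
  ]
}}

```text
t: 8.43
tcp_pos: [0.4674, 0.1298, 0.054]
ee_rot: [-0.501, 0.498, -0.499, 0.502]
force: [1.1, 0.8, -8.8]
finger_gap: 0.036
```

{"name": "servo_tool", "arguments": {
  "increments": [
    [0,0,0,0,40],
    [0,0,0,0,50],
    [0,0,0,0,58],
    [-8,-3,0,0,58],
    [-25,-3,0,0,58],
    [-42,-3,0,0,58],
    [-57,-3,0,0,58],
    [-62,3,0,0,56],
    [-62,6,0,0,48],
    [-62,7,0,0,42],
    [-62,7,0,0,38],
    [-62,7,0,0,35]
  ],
  "grip_force": 3
}}

```text
t: 9.93
tcp_pos: [0.4673, 0.1916, 0.0471]
ee_rot: [-0.501, 0.498, -0.499, 0.502]
force: [1.3, -1.4, -1.3]
finger_gap: 0.0356
```

```bash
python3 trk.py s7; python3 - <<'E'
from h import *
im=ctrl.camera("wrist");cv2.imwrite('pics/w7.png',im[:,:,::-1])
E
```

```text
NLhole shift px -0.01 -0.04 score 1.0
NRhole shift px 0.01 0.01 score 1.0
FRhole shift px 0.06 -0.06 score 0.97
hole2 shift px 0.01 0.01 score 1.0
hole3 shift px 0.0 -0.01 score 0.99
fixedscrew shift px -0.42 0.38 score 0.73
key shift px 0.03 -0.03 score 1.0
hornR shift px 8.47 7.98 score 0.52
baseRcorner shift px 0.79 -1.12 score 0.82
fixedhorn shift px -0.02 0.23 score 0.73
```

View pics/s7.png

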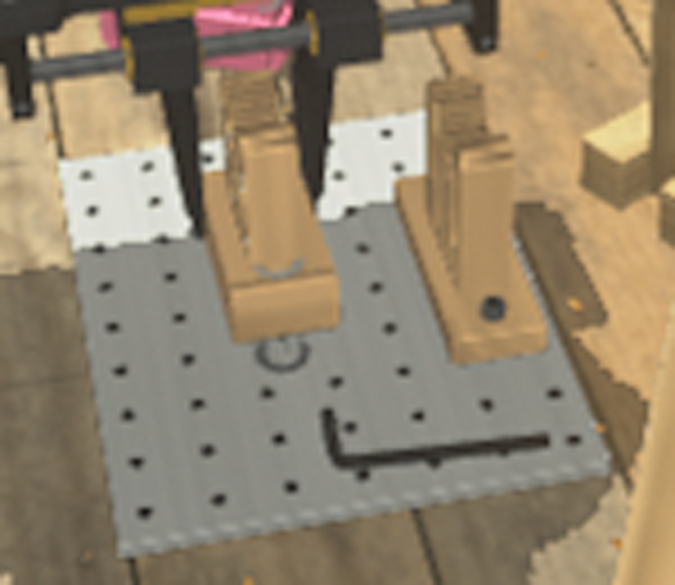

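View pics/w7.png

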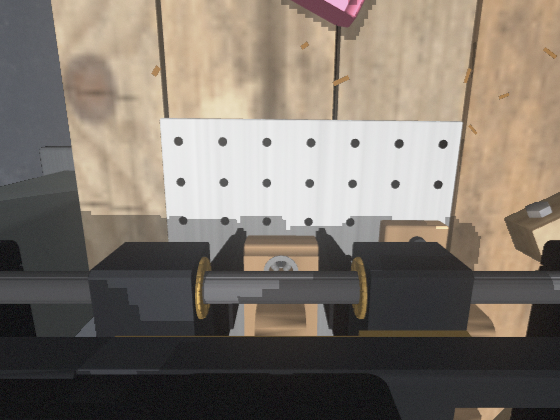

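{"name": "servo_tool", "arguments": {
  "increments": [
    [0,0,0,0,30],
    [0,0,0,0,30],
    [0.2,-1,0,0,30],
    [0.5,-2,0,0,30],
    [0.7,-3,0,0,30],
    [1,-4,0,0,30],
    [1.2,-5,0,0,30],
    [1.4,-6,0,0,30]
  ],
  "grip_force": 14
}}

```text
t: 11.02
tcp_pos: [0.4672, 0.1901, 0.0532]
ee_rot: [-0.501, 0.498, -0.499, 0.502]
force: [1.0, -0.7, -8.2]
finger_gap: 0.0356
```

```bash
python3 trk.py s8
```

```text
NLhole shift px -0.01 -0.04 score 1.0
NRhole shift px 0.01 0.01 score 1.0
FRhole shift px 0.06 -0.06 score 0.97
hole2 shift px 0.01 0.01 score 1.0
hole3 shift px 0.0 -0.0 score 0.99
fixedscrew shift px -0.41 0.38 score 0.73
key shift px 0.03 -0.03 score 1.0
hornR shift px -2.2 -7.59 score 0.49
baseRcorner shift px 0.99 -1.26 score 0.79
fixedhorn shift px -0.03 0.22 score 0.74
```

View pics/s8.png

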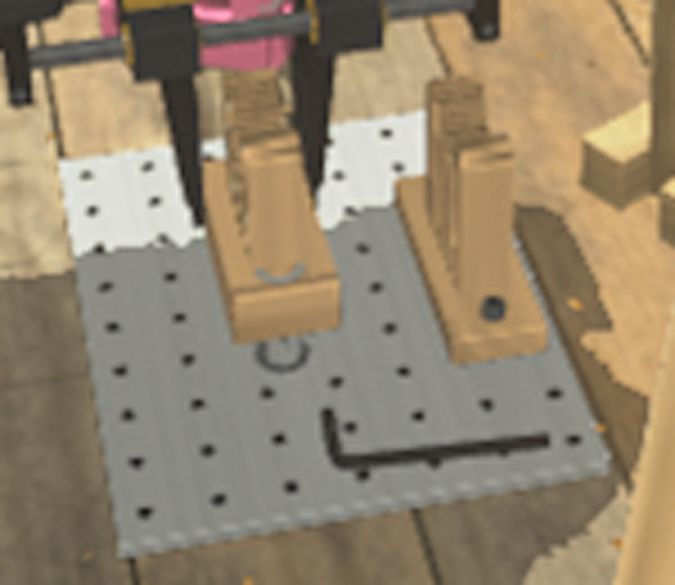

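```bash
python3 - <<'E'
from h import *
s=ctrl.camera_params("side")
for nm,X in dict(nearR=(.4495,.119),farR=(.4855,.119)).items():
  for z in(6,16,20,22,24): 
    q=proj(s,[*X,z/1e3]);print(nm,z,((q[0]-204.5)*4.5-.5).round(0),((q[1]-234.5)*4.5-.5).round(0))
E
```

```text
nearR 6 232.0 390.0
nearR 16 230.0 368.0
nearR 20 230.0 359.0
nearR 22 230.0 354.0
nearR 24 230.0 350.0
farR 6 336.0 373.0
farR 16 336.0 351.0
farR 20 336.0 342.0
farR 22 335.0 337.0
farR 24 335.0 333.0
```

{"name": "servo_tool", "arguments": {
  "increments": [
    [0.2,-0.9,0,0,30],
    [0.4,-1.7,0,0,30],
    [0.4,-1.7,0,0,30]
  ]
}}

```text
t: 11.45
tcp_pos: [0.4674, 0.1896, 0.0553]
ee_rot: [-0.501, 0.498, -0.5, 0.502]
force: [-0.6, -1.5, -3.7]
finger_gap: 0.0359
```

{"name": "servo_tool", "arguments": {
  "increments": [
    [0,0,0,0,40],
    [0,0,0,0,50],
    [0,-4,0,0,56],
    [4,-12,0,0,56],
    [12,-20,0,0,56],
    [22,-21,0,0,50],
    [29,-21,0,0,40],
    [31,-21,0,0,30],
    [31,-21,0,0,24],
    [31,-21,0,0,20],
    [31,-21,0,0,17]
  ],
  "grip_force": 3
}}

```text
t: 12.82
tcp_pos: [0.4674, 0.1588, 0.0762]
ee_rot: [-0.501, 0.498, -0.499, 0.502]
force: [0.1, 0.2, -0.5]
finger_gap: 0.018
```

```bash
python3 trk.py s9
```

```text
NLhole shift px -0.01 -0.04 score 1.0
NRhole shift px 0.01 0.01 score 1.0
FRhole shift px 0.06 -0.06 score 0.97
hole2 shift px 0.0 0.09 score 0.99
hole3 shift px -0.0 -0.01 score 0.99
fixedscrew shift px -0.41 0.38 score 0.73
key shift px 0.03 -0.03 score 1.0
hornR shift px 7.83 -10.15 score 0.45
baseRcorner shift px 1.24 -0.28 score 0.74
fixedhorn shift px -0.03 0.22 score 0.73
```

View pics/s9.png

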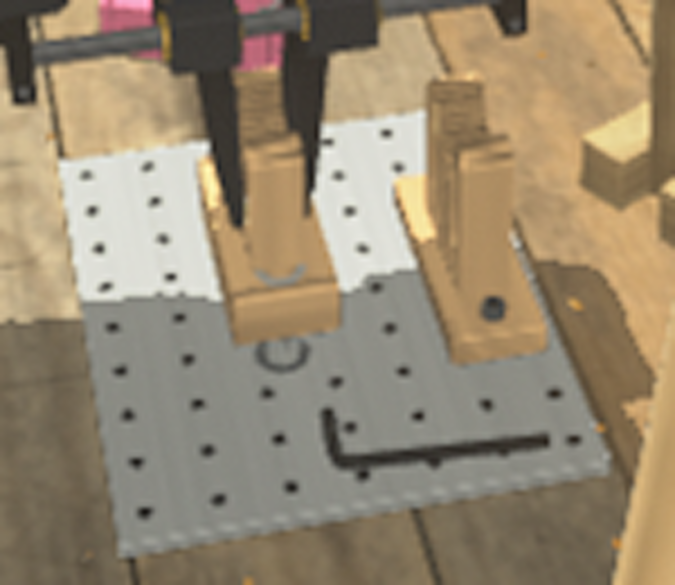

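{"name": "servo_tool", "arguments": {
  "increments": [
    [0,0,0,0,10],
    [0,0,0,0,10],
    [0,-0.8,0,0,10],
    [0,-1.6,0,0,10],
    [0,-2.4,0,0,10],
    [0,-3.2,0,0,10],
    [0,-4,0,0,10]
  ],
  "grip_force": 45
}}

```text
t: 13.75
tcp_pos: [0.4674, 0.1588, 0.0804]
ee_rot: [-0.501, 0.498, -0.499, 0.502]
force: [-1.2, -0.5, -2.3]
finger_gap: 0.0177
```

```bash
python3 trk.py s10
```

```text
NLhole shift px -0.02 -0.04 score 1.0
NRhole shift px 0.01 0.0 score 1.0
FRhole shift px 0.06 -0.06 score 0.97
hole2 shift px 1.78 9.75 score 0.93
hole3 shift px 0.01 -0.01 score 0.99
fixedscrew shift px -0.41 0.39 score 0.73
key shift px 0.03 -0.03 score 1.0
hornR shift px -5.78 8.81 score 0.47
baseRcorner shift px 0.06 -8.99 score 0.63
fixedhorn shift px -0.04 0.22 score 0.73
```

View pics/s10.png

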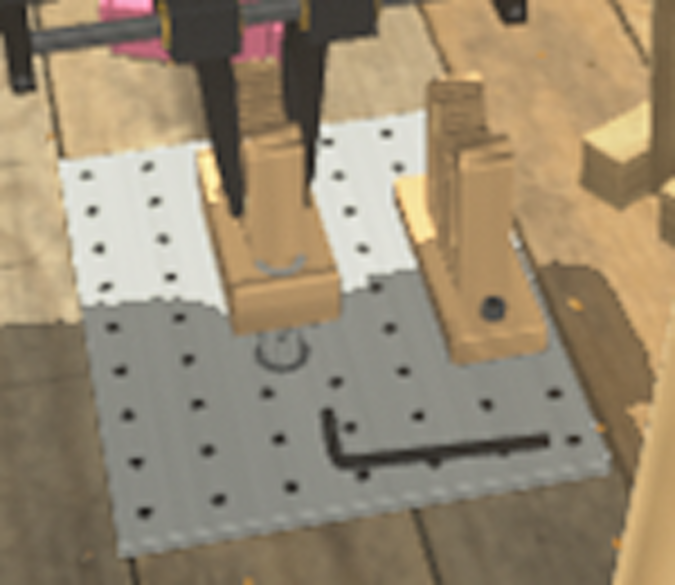

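{"name": "servo_tool", "arguments": {
  "increments": [
    [0,-1,0,0,10],
    [0,-2.5,0,0,10],
    [0,-4,0,0,10],
    [0,-5.5,0,0,10],
    [0,-7,0,0,10],
    [0,-8.5,0,0,10],
    [0,-9,0,0,10],
    [0,-9,0,0,10]
  ]
}}

```text
t: 14.8
tcp_pos: [0.4674, 0.1588, 0.0895]
ee_rot: [-0.501, 0.498, -0.499, 0.502]
force: [-0.8, -0.4, -1.4]
finger_gap: 0.0177
```

```bash
python3 trk.py s11;python3 - <<'E'
from h import *
im=ctrl.camera("wrist");cv2.imwrite('pics/w11.png',im[:,:,::-1]);print(ctrl.camera_params("wrist"))
a=cv2.imread('pics/s11_full.png')[240:330,235:295];cv2.imwrite('pics/s11z.png',cv2.resize(a,None,fx=6.6,fy=6.6,interpolation=cv2.INTER_CUBIC))
im=ctrl.camera("top");cv2.imwrite('pics/t11.png',im[:,:,::-1])
a=im[205:295,300:410,::-1];cv2.imwrite('pics/t11z.png',cv2.resize(a,None,fx=6,fy=6,interpolation=cv2.INTER_CUBIC))
E
```

```text
NLhole shift px -0.0 -0.04 score 1.0
NRhole shift px 0.01 0.01 score 1.0
FRhole shift px 0.06 -0.07 score 0.97
hole2 shift px 12.88 -11.09 score 0.97
hole3 shift px -0.01 -0.0 score 0.99
fixedscrew shift px -0.41 0.38 score 0.73
key shift px 0.03 -0.03 score 1.0
hornR shift px -5.9 4.13 score 0.51
baseRcorner shift px 0 -14 score 0.6
fixedhorn shift px -0.03 0.23 score 0.73
{'K': array([[345.25399722,   0.        , 280.66900752],
       [  0.        , 345.25399722, 202.41311355],
       [  0.        ,   0.        ,   1.        ]]), 'position': array([0.46666996, 0.22584395, 0.23370954]), 'attitude': array([9.92527205e-01, 2.32895569e-03, 8.71293067e-04, 1.21998215e-01])}
```

View pics/s11z.png

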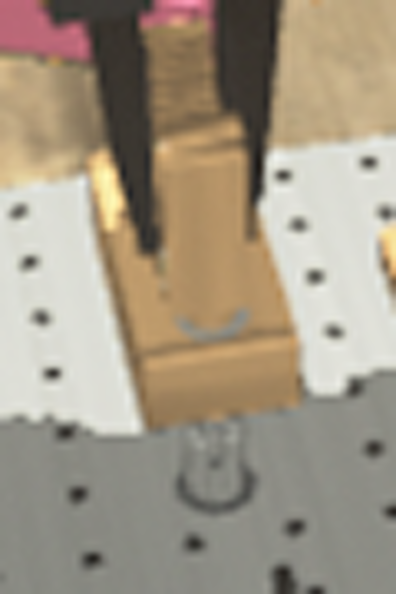

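View pics/w11.png

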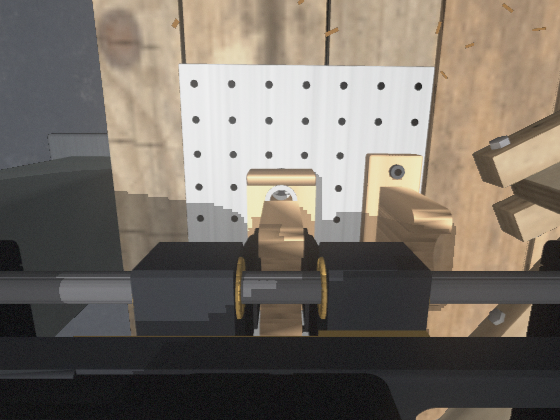

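View pics/t11z.png

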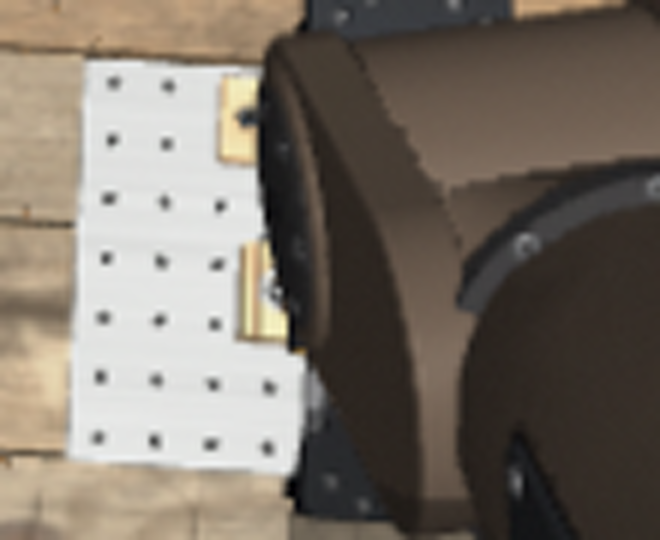

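```bash
python3 - <<'E'
import sys;sys.argv=['x','q']
from h import *
s=ctrl.camera_params("side");w=ctrl.camera_params("wrist")
zz=lambda u,v:(235+(u+.5)/6.6-.5,240+(v+.5)/6.6-.5)
for L in ((93,155),):
    P,e=tri(s,zz(*L),w,(247.5,170));print("left near corner",P*1e3,e*1e3)
# wrist outer edge at various z -> y
for z in(.050,.055,.060): print(z,(plane(w,(247.5,170),z)*1e3).round(1),(plane(w,(315,170),z)*1e3).round(1),(plane(w,(281,185.5),z)*1e3).round(1))
# right near top edge along ray, x=.4495
for uv in((137,355),(298,338),(150,428),(298,400)):
    o,d=ray(s,zz(*uv))
    for y in(.117,.119,.121):
        print(uv,((o+d*(y-o[1])/d[1])*1e3).round(1))
# dowel base ring centre
print(plane(s,zz(215,485),.006))
E
python3 - <<'E'
import cv2
a=cv2.imread('pics/w11.png')[150:250,220:350];cv2.imwrite('pics/w11z.png',cv2.resize(a,None,fx=5.5,fy=5.5,interpolation=cv2.INTER_CUBIC))
E
```

```text
left near corner [451.43756271 198.70124695  57.40707646] 3.012797209709552
0.05 [449.2 197.8  50. ] [485.4 198.   50. ] [467.2 189.4  50. ]
0.055 [449.7 198.6  55. ] [484.9 198.7  55. ] [467.2 190.4  55. ]
0.06 [450.2 199.3  60. ] [484.4 199.5  60. ] [467.2 191.4  60. ]
(137, 355) [450.3 117.   62.2]
(137, 355) [450.5 119.   60.5]
(137, 355) [450.8 121.   58.8]
(298, 338) [486.5 117.   60. ]
(298, 338) [486.9 119.   58.3]
(298, 338) [487.3 121.   56.6]
(150, 428) [452.4 117.   40.7]
(150, 428) [452.6 119.   38.9]
(150, 428) [452.9 121.   37.1]
(298, 400) [486.3 117.   42. ]
(298, 400) [486.7 119.   40.3]
(298, 400) [487.1 121.   38.5]
[0.46920903 0.13297024 0.006     ]
```

View pics/w11z.png

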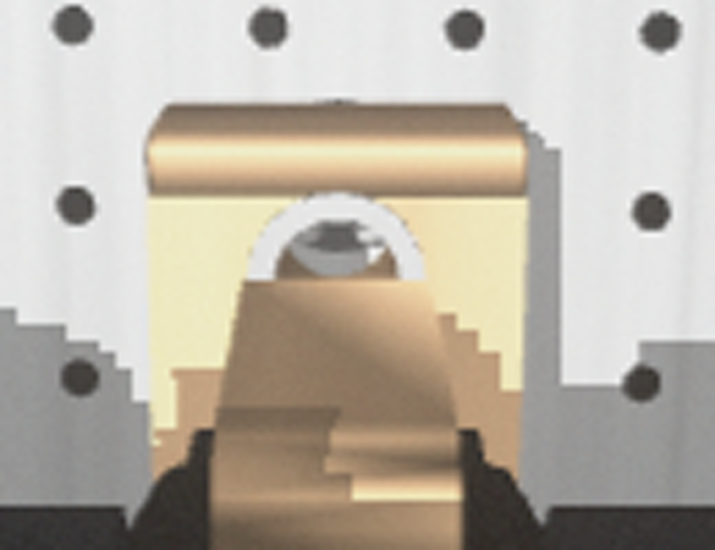

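```bash
python3 - <<'E'
from h import *
s=ctrl.camera_params("side");w=ctrl.camera_params("wrist")
zz=lambda u,v:(235+(u+.5)/6.6-.5,240+(v+.5)/6.6-.5)
y0=lambda u,v:(205+(u+.5)/4.5-.5,240+(v+.5)/4.5-.5)
for z in(.05,.055,.06):
  a,b=plane(w,(220+148/5.5,185.4),z),plane(w,(220+527/5.5,185.4),z);print(z,a*1e3,(b-a)[0]*1e3)
for q in((235,302),(338,290)): print("seated crease R",plane(s,y0(*q),.030)*1e3)
E
python3 - <<'E'
import cv2
for n,src in(('cmp0','side0'),('cmp1','s11_full')):
  a=cv2.imread(f'pics/{src}.png')[240:330,235:295]
  cv2.imwrite(f'pics/{n}.png',cv2.resize(a,None,fx=6.6,fy=6.6,interpolation=cv2.INTER_CUBIC))
E
```

```text
0.05 [448.76914868 189.40684418  50.        ] 37.330011643284756
0.055 [449.2564012  190.39860575  55.        ] 36.313946919587835
0.06 [449.74365372 191.39036732  60.        ] 35.29788219589092
seated crease R [452.45016782 124.12740252  30.        ]
seated crease R [487.14852038 122.01116739  30.        ]
```

View pics/cmp0.png

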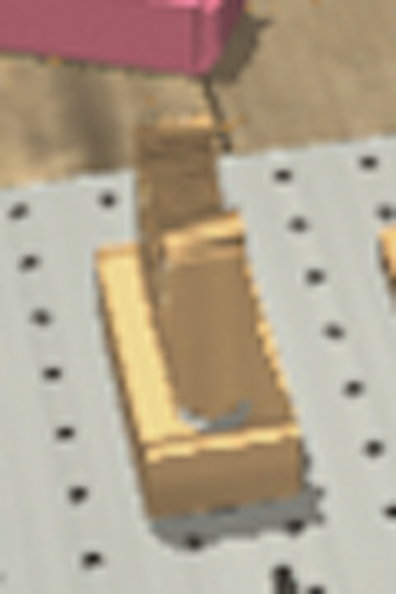

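{"name": "servo_tool", "arguments": {
  "increments": [
    [0,0,-4,0,10],
    [0,0,-9,0,10],
    [0,0,-12,0,10],
    [0,3,-12,0,10],
    [0,6,-12,0,10],
    [0,8.5,-12,0,10],
    [0,9.5,-12,0,10],
    [0,10,-12,0,10]
  ],
  "grip_force": 14
}}

```text
t: 15.95
tcp_pos: [0.4554, 0.1588, 0.0796]
ee_rot: [-0.501, 0.498, -0.499, 0.502]
force: [-2.5, 1.1, 6.4]
finger_gap: 0.0178
```

{"name": "servo_tool", "arguments": {
  "increments": [
    [0,0,0,0,10],
    [0,0.7,0,0,10],
    [0,1.4,0,0,10]
  ],
  "grip_force": 9
}}

```text
t: 16.32
tcp_pos: [0.4555, 0.159, 0.0786]
ee_rot: [-0.5, 0.498, -0.5, 0.502]
force: [-4.0, 1.5, 12.4]
finger_gap: 0.0179
```

```bash
python3 trk.py s12;python3 - <<'E'
from h import *
print(ctrl.observe()["torque"])
E
```

```text
NLhole shift px -0.01 -0.04 score 1.0
NRhole shift px 0.0 0.0 score 1.0
FRhole shift px 0.1 -0.07 score 0.95
hole2 shift px 1.77 9.74 score 0.93
hole3 shift px 0.0 0.0 score 0.99
fixedscrew shift px -0.4 0.38 score 0.72
key shift px 0.02 -0.03 score 1.0
hornR shift px 7.5 -10.29 score 0.52
baseRcorner shift px -8.71 -12.28 score 0.56
fixedhorn shift px -0.04 0.22 score 0.74
[ 0.23199496  0.63362599 -0.0579255 ]
```

View pics/s12.png

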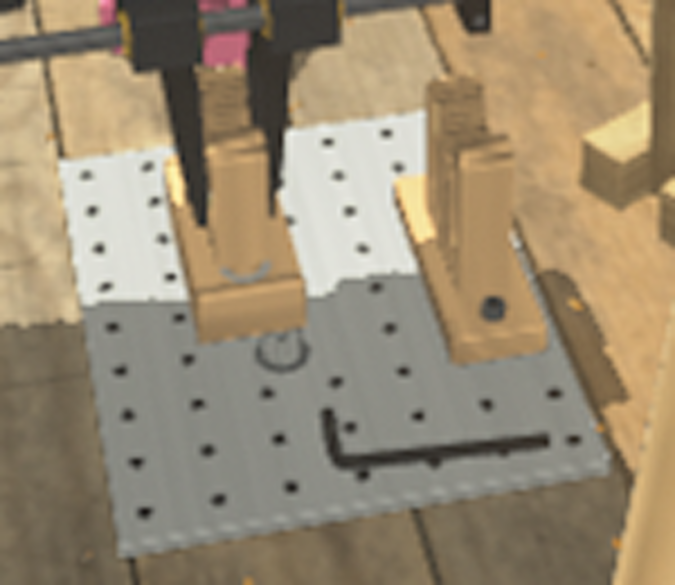

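{"name": "servo_tool", "arguments": {
  "increments": [
    [0,-0.7,0,0,10],
    [0,-1,0,0,10],
    [0,-3,0,0,10],
    [0,-6,0,0,10],
    [0,-9,0,0,10],
    [0,-11.5,0,0,10],
    [0,-12,3,0,10],
    [0,-12,8,0,10],
    [0,-12,12,0,10],
    [0,-12,12,0,10]
  ],
  "grip_force": 40
}}

```text
t: 17.62
tcp_pos: [0.4678, 0.159, 0.0906]
ee_rot: [-0.5, 0.498, -0.5, 0.502]
force: [0.0, -0.1, -2.6]
finger_gap: 0.018
```

```bash
python3 trk.py s13;python3 - <<'E'
from h import *
im=ctrl.camera("wrist");cv2.imwrite('pics/w13.png',im[:,:,::-1])
a=im[150:250,220:350,::-1];cv2.imwrite('pics/w13z.png',cv2.resize(a,None,fx=5.5,fy=5.5,interpolation=cv2.INTER_CUBIC))
a=cv2.imread('pics/s13_full.png')[240:330,235:295];cv2.imwrite('pics/s13z.png',cv2.resize(a,None,fx=6.6,fy=6.6,interpolation=cv2.INTER_CUBIC))
E
```

```text
NLhole shift px -0.01 -0.04 score 1.0
NRhole shift px 0.01 0.01 score 1.0
FRhole shift px 0.07 -0.06 score 0.97
hole2 shift px 12.88 -11.09 score 0.97
hole3 shift px -0.01 -0.0 score 0.99
fixedscrew shift px -0.4 0.38 score 0.73
key shift px 0.03 -0.03 score 1.0
hornR shift px -5.84 3.4 score 0.47
baseRcorner shift px 1.34 -10.36 score 0.59
fixedhorn shift px -0.03 0.23 score 0.73
```

View pics/s13z.png

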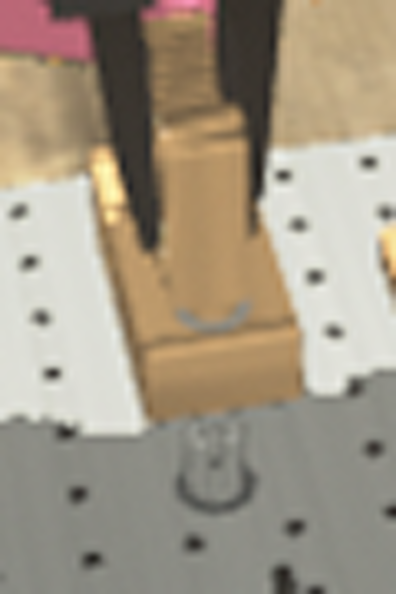

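View pics/w13z.png

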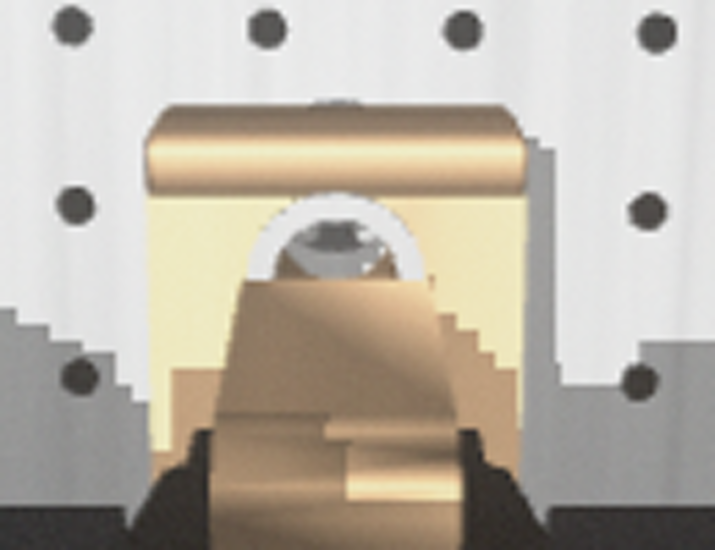

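```bash
python3 - <<'E'
from h import *
s=ctrl.camera_params("side")
f=lambda X:((proj(s,X)-[234.5,239.5])*6.6-.5)
c=np.array([.468,.159,.006])
def pt(b,h,th): # tilt: +y end up th
    b=np.array(b)/1e3; r=R.from_rotvec([th,0,0]).apply(b-[0,0,.047])+[0,0,.047]
    return c+[0,0,h]+r
for h in(.030,.031):
  for th in(0,.02,.04,.06):
    print(h,th,[ (f(pt(b,h,th))-f(pt(b,0,0))).round(1).tolist() for b in((-18,-34,24),(18,-34,24),(-18,38,22),(-18,-40,4))])
E
python3 - <<'E'
import cv2,numpy as np
a=cv2.imread('pics/side0.png')[240:330,235:295];b=cv2.imread('pics/s13_full.png')[240:330,235:295];d=cv2.imread('pics/s11_full.png')[240:330,235:295]
o=np.hstack([a,d,b]);cv2.imwrite('pics/cmp.png',cv2.resize(o,None,fx=4.4,fy=6.6,interpolation=cv2.INTER_NEAREST))
E
```

```text
0.03 0 [[-5.4, -102.4], [-2.1, -101.9], [-5.9, -98.0], [-5.2, -100.0]]
0.03 0.02 [[-5.6, -101.4], [-2.5, -100.9], [-6.3, -101.8], [-5.7, -99.8]]
0.03 0.04 [[-5.8, -100.4], [-2.9, -99.9], [-6.8, -105.5], [-6.2, -99.8]]
0.03 0.06 [[-6.1, -99.6], [-3.3, -99.0], [-7.2, -109.2], [-6.7, -99.8]]
0.031 0 [[-5.5, -105.9], [-2.2, -105.4], [-6.1, -101.4], [-5.3, -103.4]]
0.031 0.02 [[-5.8, -104.9], [-2.6, -104.4], [-6.5, -105.1], [-5.8, -103.2]]
0.031 0.04 [[-6.0, -103.9], [-3.0, -103.4], [-7.0, -108.8], [-6.4, -103.2]]
0.031 0.06 [[-6.2, -103.0], [-3.3, -102.5], [-7.4, -112.6], [-6.9, -103.2]]
```

View pics/cmp.png

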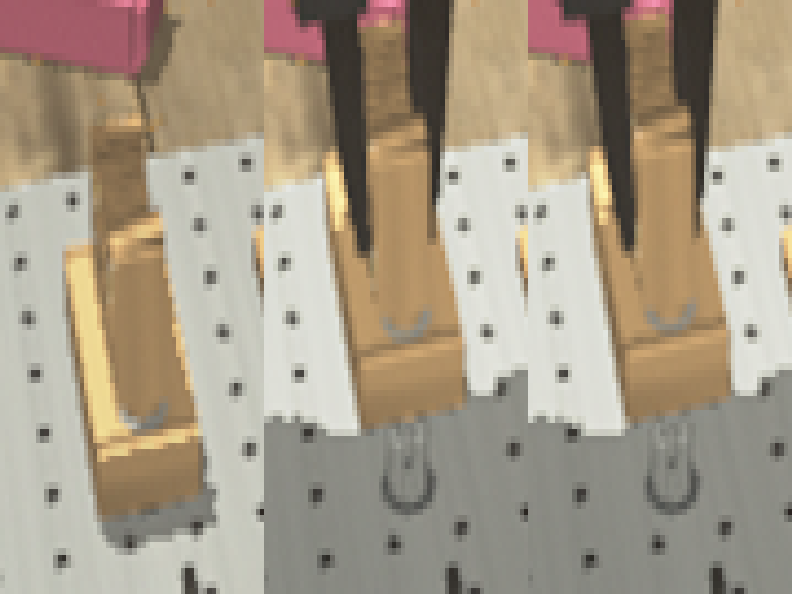

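```bash
python3 - <<'E'
from cell import ctrl
s=ctrl.observe();print(s["t"],s["tcp_pos"],s["force"],s["finger_gap"],abs(s["dq"]).max())
print(ctrl.close_job())
E
```

```text
17.725 [0.46735549 0.15899529 0.09056453] [-0.23613766 -0.06971706 -1.74052717] 0.01779505191335619 0.003386734819091635
the job is handed in; nothing more can be done
None
```

The saddle is off its dowels and held level by the tongue, straight above its seat. I handed the job in at 17.7 s.

**How it went:** The tool cannot tilt, so I rocked the block by pinching its base ends instead of only the tongue: left end up, right end up, then left again until that dowel let go. The steady lifting forces I read were 8 to 11 N, below the 13 N that would tip the plate. I then gripped the tongue in the middle and lifted it off the right dowel.

**Re-levelling:** It came off tilted by about 0.04 rad. To correct that I set it briefly on the dowel tips, shifted 12 mm sideways, with a light grip and about 12 N of downward push. Then I lifted it and moved it back over the seat.

**Last checks:**
- **Tilt:** about 0 to 0.02 rad in the side view.
- **Height:** the underside is roughly 30 mm above the plate, about 12 mm clear of the dowel tips.
- **Position:** the tool is within about 1 mm of the seat as I measured it (the calibration is good to about 2 mm). A dowel shows in the left hole in the wrist view.
- **Grip:** the fingers are at 17.8 mm on the 18 mm tongue, and the arm carries about 2 N, which fits the block's weight alone.
- **Plate and surroundings:** the holes and hex key that could be tracked in the side view moved less than 0.1 px. Nothing else was meant to be touched, but I did not measure the wood block or the bearing.

**Checks that disagreed:** Some tracked points gave false shifts (a plate hole in shadow, the saddle points), so I ignored those. Tilt and height come from corners I picked by eye, good to about 1 mm and 0.02 rad.

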